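Slide the coin tray between the jars to the customer

ROBOT

A 6-joint arm with a two-finger parallel gripper is mounted at the origin on the work surface. World frame = base frame: x ahead of the robot, y to its left, z up, the work surface at z = 0. Lengths are in m, angles in rad, forces in N, time in s.
With the tool pointing down it reaches from about 0.35 to 0.775 m from the base axis. Payload 5.5 kg.
Tool frame: the origin (TCP) lies at the very end of the fingers, on their centre line; the grasp point (between the pads) lies 19 mm behind it; z points along the fingers, y is the line along which they close (so a half turn about z gives the same grasp; the last joint's range is limited). The gripper opens to 85 mm and grips with 20 to 120 N. Pads are 22 mm wide; open, the fingers measure 114 mm over their backs; the gripper's body (76 mm by 85 mm) begins 54 mm behind the grasp point. The pads swing forward as they close: fully open they stand 13 mm farther back than shut.
Start: joints at [-1.484, 0.313, 0.046, 1.304, 0, 1.431], TCP at [0.129, -0.56, 0.231] pointing down, gripper open.
Joint ranges: [-2.76, 2.76], [-0.86, 1.69], [-1.03, 1.26], [-2.2, 2.34], [-1.47, 1.5], [-3.14, 3.14]. Speed limits (rad/s): [2.57, 2.57, 3.14, 3.14, 3.14, 3.14].

INTERFACE

Orientations are given as a unit quaternion [w, x, y, z].
In Python, from workcell import env, imaging, ticket gives the robot as it stands. The module is installed in compiled form; this text tells all that it offers.
- The arm moves only by the tool apply_moves, never from a script. Its argument "rows" is a list of rows, each an object with "xyz": the shift along the tool's x, y, z in mm, a list of three; "turn": the turn, a rotation vector about the tool's x, y, z in rad, a list of three; "grip": the opening, from 0 (shut) to 1 (fully open). A call has 1 to 12 rows; each row is the pose to reach, as a shift and turn from the pose commanded when the call began, along the tool's axes at that moment; what a row does not reach only later rows make up. A row lasts 1/12 s, in which the tool goes at most 41.7 mm and 7.16 degrees, less where a joint would pass 70% of its speed; a pose out of reach is approached as far as the arm can. A call with a gripper value outside its range is refused whole. The fingers move at their own pace and stop on an object; "force" is the grip in N (left out, the last holds). Time passes only in rows, so rows that repeat a pose let the fingers close. It gives the time, the measured TCP pose, the force, the opening and the grip force at its end, in the units of the state.
- env.get_state(): the state, without advancing time (a new reading comes with each control period).
- imaging.read_camera(name): name is "scene" or "side" or "wrist"; returns a dict with "color" (400x640x3 uint8, blue, green, red), "z_map" (400x640 float32, m along the optical axis (not along the pixel's ray), 0 where there is no reading), "camera_matrix" (3x3 intrinsics, pixels), "k1" (the pictures are not rectified: a ray, as slopes to the right and down, at radius r is drawn at 1 + k1 r^2 times it, then the intrinsics apply), "view" (4x4, takes a point from world to camera coordinates). Camera axes: x right, y down, z forward; pixel columns grow to the right and rows downward; lengths in m; the calibration is good to about 2 mm. A picture is of the moment at which its call begins.
- ticket.hand_in(): hands the job in; it is judged then, once.
The state is a dict: "clock": time; "joint_pos": joint angles; "qvel": joint speeds; "tau": joint torques, N m; "tcp_pos": TCP position; "orientation": TCP orientation; "wrist_force": force on the tool from outside, world axes, zero at the start; "ft_torque": the same for the moment, N m; "finger_gap": finger opening in m; "grip_force": force on a finger pad.
Only numpy, scipy, OpenCV 4.12 (cv2) and the standard library are available. Lean on these libraries where they do the work, as an engineer would, in place of code of your own. Each camera call takes 0.05 s, during which the arm holds its last target. There are 200 camera calls.

TASK

Push the blue coin tray along the counter, through the narrow gap between the two fixed jars, until the whole of it lies on the green mat on the other side. Only push it gently with the fingertips, from inside or outside the tray: do not pinch it, lift it, tip it or take it around the jars, and leave everything else on the counter where it stands.

Things in the scene. Friction and masses are not known exactly. Their poses are not given: they have to be found in the camera images.
- tray: the blue open coin tray: 84 mm (its x) by 120 mm (its y) outside, 24 mm high, walls 4 mm, floor 4 to 5 mm (inside 76 by 112 mm), 0.15 to 0.28 kg, slides on the counter. Origin: centre of its underside, on the counter (z = 0); z up. It starts on the -y side of the jars, its long axis turned up to 35 degrees from the passage, either way.
- corner_a (a point): outer bottom corner of the tray at its +x, +y
- corner_b (a point): outer bottom corner of the tray at its -x, +y
- corner_c (a point): outer bottom corner of the tray at its -x, -y
- corner_d (a point): outer bottom corner of the tray at its +x, -y
- jars: two squat jars with brass lids (amber, red) in round steel holders screwed to the counter, each holder 72 mm across, 30 mm high; lids at 60 mm. Centres at x = -81 and +81 mm of this frame: the gap is 90 mm wide. Nothing joins the two. Origin: midway between them, on the counter. The passage runs along this frame's y, the customer's side being +y.
- mat: the flat green customer's mat with black border, on the counter on the far (+y) side of the gap, 180 mm (its x) by 220 mm (its y), under 1 mm thick: nothing catches on its edge. Origin: its centre; its y roughly along the passage, its centre some 205 mm beyond the middle of the gap.
- cup_red: red drinking cup, 80 mm across the rim, 95 mm high; origin at its middle, on the underside; bystander, to be left alone
- cup_white: white drinking cup, 80 mm across the rim, 95 mm high; origin at its middle, on the underside; bystander, to be left alone
- sugar_tin: yellow sugar tin, 64 mm across, 85 mm high; origin at its middle, on the underside; bystander, to be left alone
- shaker: steel shaker, a cylinder 42 mm across, 75 mm high; origin at its middle, on the underside; bystander, to be left alone
- sauce_bottle: green sauce bottle with red cap, 60 mm across, 170 mm high; origin at its middle, on the underside; bystander, to be left alone
- spoon: spoon lying on the counter; bystander, to be left alone
Not all that is in view belongs to the job. There is more than one size of the tray; the job needs the smallest.

How it is judged:
On the way:
1. the tray is in the gap between the jars, flat on the counter (y of tray in the frame of jars between -0.04 and 0.04 m and x of tray in the frame of jars between -0.015 and 0.015 m and height (world z) of tray below 0.008 m), for 0.05 s.
At the end, for the whole second after the job is handed in: All four corners of the tray are on the mat (2 mm grace), the tray flat on the counter and at rest, every bystander within 30 mm of where it stood (x of corner_a in the frame of mat between -0.092 and 0.092 m and y of corner_a in the frame of mat between -0.112 and 0.112 m and x of corner_b in the frame of mat between -0.092 and 0.092 m and y of corner_b in the frame of mat between -0.112 and 0.112 m and x of corner_c in the frame of mat between -0.092 and 0.092 m and y of corner_c in the frame of mat between -0.112 and 0.112 m and x of corner_d in the frame of mat between -0.092 and 0.092 m and y of corner_d in the frame of mat between -0.112 and 0.112 m and height (world z) of tray below 0.004 m and angle between tray's own z axis and vertical below 0.05 rad and linear speed of tray below 0.01 m/s and distance of each of cup_red, cup_white, sugar_tin, shaker, sauce_bottle, spoon from where it was at the start of the episode below 0.03 m); the robot touches nothing.
It fails at once if the tray is lifted clear of the counter or tipped (height (world z) of tray above 0.012 m or angle between tray's own z axis and vertical above 0.2 rad).
It fails at once if the tray is pinched or pushed harder than 30 N by the fingers (contact force between the fingers and tray above 30 N).
It fails at once if a bystander is moved by more than 30 mm or knocked over (distance of any of cup_red, cup_white, sugar_tin, shaker, sauce_bottle, spoon from where it was at the start of the episode above 0.03 m or angle between any of cup_red, cup_white, sugar_tin, shaker, sauce_bottle's own z axis and vertical above 0.5 rad).
It also fails if it takes over 72 s, if anything falls off the work surface, if the arm or the gripper's body presses on something with over 40 N, if the wrist force passes 120 N, or if a joint passes its speed limit or range.

## Working session

There is one attempt and no reset: what is moved stays moved. The work goes in short steps, Python scripts to look and compute and a tool call to move; the robot and the scene stay as the last step left them, time stands still between calls to the robot, and variables do not carry over. Pictures are saved under pics/ and viewed, at most 10 in all, crops included, and the job is handed in when it is done.

Besides the shell and the picture viewer there is one more tool, called after "Call:" as name(argument=value, ...) on one line, values as JSON. apply_moves: Moves the arm, as the interface text tells. Its arguments: {"type":"object","properties":{"rows":{"type":"array"},"force":{"type":"number"}},"required":["rows"]}

```bash
mkdir -p pics; cat > h.py <<'E'
import numpy as np, cv2
from workcell import env, imaging, ticket
def cam(n):
    c=imaging.read_camera(n); c['V']=np.array(c['view']); c['K']=np.array(c['camera_matrix']); return c
def toplane(c,uv,z):
    K=c['K'];V=c['V'];uv=np.atleast_2d(uv).astype(float)
    d=np.array([[(u-K[0,2])/K[0,0],(v-K[1,2])/K[1,1]] for u,v in uv]); s=d.copy()
    for _ in range(20): s=d/(1+c['k1']*(s**2).sum(1,keepdims=True))
    R=V[:3,:3];o=-R.T@V[:3,3]; r=np.c_[s,np.ones(len(s))]@R
    return o+r*((z-o[2])/r[:,2])[:,None]
def cloud(c):
    v,u=np.mgrid[:400,:640]; uv=np.c_[u.ravel(),v.ravel()]
    K=c['K'];d=(uv-K[:2,2])/[K[0,0],K[1,1]];s=d.copy()
    for _ in range(20): s=d/(1+c['k1']*(s**2).sum(1,keepdims=True))
    z=c['z_map'].ravel()[:,None]; p=np.c_[s*z,z]; R=c['V'][:3,:3]
    return ((p-c['V'][:3,3])@R).reshape(400,640,3)
E
python3 - <<'E'
from h import *
for n in ['scene','side','wrist']:
    c=cam(n); cv2.imwrite(f'pics/{n}0.png',c['color']); V=c['V']; print(n,(-V[:3,:3].T@V[:3,3]).round(3),V[2,:3].round(2),c['K'][0,0],c['k1'])
print(env.get_state())
E
```

```text
scene [ 1.469 -0.391  0.856] [-0.72  0.25 -0.65] 367.12412913496354 -0.009296429127096804
side [0.482 1.096 0.882] [ 0.07 -0.81 -0.58] 472.8714034468048 -0.1084991029545021
wrist [ 0.204 -0.542  0.373] [-0.3  -0.07 -0.95] 316.94933476730995 -0.04321495688160442
{'clock': 0.15, 'joint_pos': array([-1.48360554e+00,  3.13873485e-01,  4.52700448e-02,  1.30361662e+00,
        9.29330206e-06,  1.43118803e+00]), 'qvel': array([-0.00109904, -0.0021551 ,  0.00229806, -0.00016247,  0.00012029,
        0.00032255]), 'tau': array([ 2.11235441e-03, -4.81065702e+01,  2.98814553e+01,  1.39631750e-02,
       -5.12612792e-05,  1.73554739e-06]), 'tcp_pos': array([ 0.12925011, -0.55990059,  0.2306001 ]), 'orientation': array([-7.11501366e-04,  9.93576908e-01,  1.13156624e-01,  2.33000850e-05]), 'wrist_force': array([ 0.18957752, -0.54830906, -0.75451022]), 'ft_torque': array([-0.00814817,  0.04307982,  0.00265644]), 'grip_force': 0.0, 'finger_gap': 0.08556996116120287}
```

View pics/scene0.png

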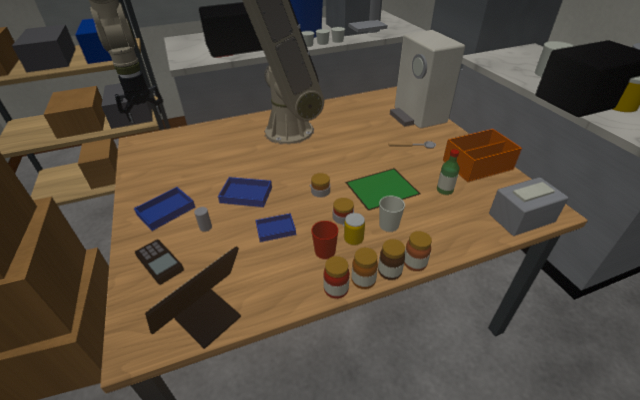

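View pics/side0.png

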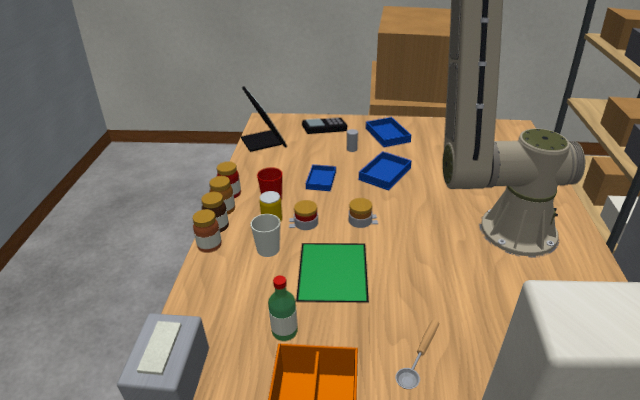

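The scene and side pictures show three blue trays: scene (165,207), (245,192) and (276,227). The last, at side (321,177), looks the smallest. The jars are at scene (320,185) and (343,210), and the mat is at (383,188). I'll measure all of them and take one enlarged crop to confirm.

```bash
cat >> h.py <<'E'
def comps(m,amin):
    n,l,st,ce=cv2.connectedComponentsWithStats(m.astype(np.uint8)); return [l==i for i in range(1,n) if st[i,4]>=amin]
def blue(c):
    h=cv2.cvtColor(c['color'],cv2.COLOR_BGR2HSV); return (h[...,0]>105)&(h[...,0]<130)&(h[...,1]>130)&(h[...,2]>35)
def ab(x): return 'c %s size %s ang %.1f'%(np.round(np.array(x[0])*1,1),np.round(x[1],1),x[2])
def rect(P): return cv2.minAreaRect((P[:,:2]*1000).astype(np.float32))
E
python3 - <<'E'
from h import *
for n in ['scene','side']:
    c=cam(n); P=cloud(c); Z=P[...,2]; valid=c['z_map']>0
    onT=valid&(P[...,0]>0)&(P[...,0]<1.2)&(abs(P[...,1])<.9)
    print(n,'table z',np.median(Z[onT&(abs(Z)<.02)]))
    for m in comps(blue(c)&onT&(Z<.06),150):
        v,u=np.nonzero(m); r=m&(Z>.018)&(Z<.032)
        print('blue px',u.mean().round(),v.mean().round(),'rim',r.sum(),ab(rect(P[r])),'zmax',np.percentile(Z[m],95).round(4))
    h=cv2.cvtColor(c['color'],cv2.COLOR_BGR2HSV)
    g=(h[...,0]>50)&(h[...,0]<75)&(h[...,1]>150)&onT&(Z<.02)
    for m in comps(g,300):
        v,u=np.nonzero(m); R=toplane(c,np.c_[u,v],.001); print('mat(green)',u.mean().round(),v.mean().round(),ab(rect(R)))
    # raised objects
    for m in comps(onT&(Z>.03)&(Z<.3)&(P[...,0]>.25),60):
        v,u=np.nonzero(m); zt=np.percentile(Z[m],97); t=m&(Z>zt-.006); r=cv2.minEnclosingCircle((P[t][:,:2]*1000).astype(np.float32))
        print('obj px',u.mean().round(),v.mean().round(),'n',m.sum(),'zt',zt.round(3),'top circle',np.round(r[0]),round(r[1]),'bgr',c['color'][m].mean(0).round())
    if n=='scene': cv2.imwrite('pics/crop.png',cv2.resize(c['color'][150:270,120:440],None,fx=2.5,fy=2.5,interpolation=cv2.INTER_CUBIC))
E
```

```text
scene table z -0.00042934972084284926
blue px 246.0 191.0 rim 39 c [ 436.4 -275.7] size [ 86.  168.7] ang 8.2 zmax 0.0316
blue px 163.0 208.0 rim 84 c [ 374.4 -571.2] size [112.3 165. ] ang 22.7 zmax 0.0325
blue px 276.0 227.0 rim 41 c [ 637.6 -219. ] size [ 58.7 129.1] ang 27.4 zmax 0.0227
mat(green) 387.0 192.0 c [566.7 195.6] size [106.8 200.4] ang 2.6
obj px 302.0 105.0 n 488 zt 0.295 top circle [252. -40.] 27 bgr [36. 48. 53.]
obj px 477.0 155.0 n 2825 zt 0.137 top circle [644. 398.] 16 bgr [20. 52. 88.]
obj px 320.0 181.0 n 274 zt 0.062 top circle [474. -24.] 36 bgr [ 33.  78. 106.]
obj px 529.0 203.0 n 2602 zt 0.118 top circle [865. 548.] 65 bgr [93. 94. 94.]
obj px 155.0 207.0 n 161 zt 0.035 top circle [ 375. -569.] 100 bgr [88. 50. 44.]
obj px 391.0 210.0 n 640 zt 0.094 top circle [727. 121.] 41 bgr [ 89. 100. 100.]
obj px 349.0 218.0 n 805 zt 0.086 top circle [739. -13.] 30 bgr [ 50.  93. 111.]
obj px 202.0 216.0 n 223 zt 0.076 top circle [ 508. -451.] 23 bgr [82. 85. 90.]
obj px 324.0 236.0 n 707 zt 0.095 top circle [ 756. -119.] 41 bgr [19. 32. 87.]
obj px 405.0 253.0 n 1
[... 934 characters left out ...]
5 top circle [ 508. -442.] 24 bgr [108. 110. 112.]
obj px 445.0 151.0 n 155 zt 0.297 top circle [252. -29.] 26 bgr [40. 54. 57.]
obj px 216.0 203.0 n 2190 zt 0.106 top circle [898. -11.] 161 bgr [ 46.  88. 117.]
obj px 269.0 208.0 n 1911 zt 0.093 top circle [740.   4.] 163 bgr [ 73.  90. 116.]
obj px 360.0 208.0 n 412 zt 0.061 top circle [474. -21.] 37 bgr [ 40. 102. 137.]
obj px 305.0 210.0 n 413 zt 0.061 top circle [629.   0.] 36 bgr [ 36.  92. 135.]
obj px 282.0 307.0 n 1224 zt 0.168 top circle [637. 405.] 14 bgr [67. 88. 83.]
obj px 164.0 359.0 n 5917 zt 0.119 top circle [858. 553.] 64 bgr [140. 140. 137.]
obj px 313.0 362.0 n 2307 zt 0.099 top circle [550. 576.] 101 bgr [  2.  62. 127.]
```

View pics/crop.png

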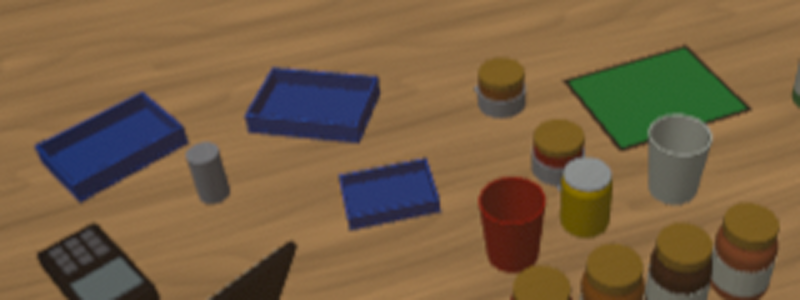

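The crop shows the blue trays at crop (112,148), (312,105) and (390,192). The third, at scene (276,227), is the only one about 120x80 mm and 23 mm high; the other two are about 175x118 mm and 31 mm high. So the third is the one meant. My plan is to put the half-open fingers inside it and push its front inner wall with both of them. I'll first move over it for a close look from the wrist camera.

Call:
apply_moves(rows=[{"xyz": [40,-15,2],"turn": [0,0,-0.1],"grip": 0.3},{"xyz": [80,-30,4],"turn": [0,0,-0.2],"grip": 0.3},{"xyz": [118,-46,6],"turn": [0,0,-0.3],"grip": 0.3},{"xyz": [156,-61,8],"turn": [0,0,-0.4],"grip": 0.3},{"xyz": [194,-76,10],"turn": [0,0,-0.5],"grip": 0.3},{"xyz": [232,-90,12],"turn": [0,0,-0.6],"grip": 0.3},{"xyz": [270,-105,14],"turn": [0,0,-0.7],"grip": 0.3},{"xyz": [308,-120,16],"turn": [0,0,-0.8],"grip": 0.3},{"xyz": [346,-135,18],"turn": [0,0,-0.9],"grip": 0.3},{"xyz": [384,-150,20],"turn": [0,0,-1.0],"grip": 0.3},{"xyz": [384,-150,20],"turn": [0,0,-1.1],"grip": 0.3},{"xyz": [384,-150,20],"turn": [0,0,-1.1],"grip": 0.3}])

```text
clock: 1.25
tcp_pos: [0.4714, -0.3258, 0.2108]
orientation: [-0.0, 0.786, 0.619, -0.0]
wrist_force: [-0.4, 0.8, -0.2]
finger_gap: 0.0255
grip_force: 0.0
```

Call:
apply_moves(rows=[{"xyz": [30,27,2],"turn": [0,0,-0.1],"grip": 0.3},{"xyz": [60,54,4],"turn": [0,0,-0.2],"grip": 0.3},{"xyz": [88,80,6],"turn": [0,0,-0.23],"grip": 0.3},{"xyz": [114,104,8],"turn": [0,0,-0.23],"grip": 0.3},{"xyz": [133,121,10],"turn": [0,0,-0.23],"grip": 0.3},{"xyz": [133,121,10],"turn": [0,0,-0.23],"grip": 0.3},{"xyz": [133,121,10],"turn": [0,0,-0.23],"grip": 0.3}])

```text
clock: 1.83
tcp_pos: [0.6192, -0.2281, 0.2005]
orientation: [-0.0, 0.713, 0.702, -0.001]
wrist_force: [-0.1, -0.8, 0.3]
finger_gap: 0.0254
grip_force: 0.0
```

```bash
cat >> h.py <<'E'
def tray(c,lo=(400,-400),hi=(800,400),zr=.024,pick=None):
    """rim rectangle on plane zr from blue mask nearest pick (mm)"""
    best=[]
    for m in comps(blue(c),150):
        v,u=np.nonzero(m); R=toplane(c,np.c_[u,v],zr); r=rect(R); best.append((r,m))
    return best
E
python3 - <<'E'
from h import *
c=cam('wrist'); cv2.imwrite('pics/w1.png',c['color'])
print(env.get_state()['tcp_pos'])
P=cloud(c);Z=P[...,2]
for r,m in tray(c):
    v,u=np.nonzero(m); rim=m&(Z>.019)&(Z<.03); print(u.mean(),v.mean(),m.sum(),ab(r),'rim depth',rim.sum(),ab(rect(P[rim])) if rim.sum()>9 else '', cv2.boxPoints(r).round())
E
```

```text
[ 0.61850147 -0.2287397   0.20087256]
273.1476510067114 174.48657718120805 298 c [ 563.8 -229.1] size [116.7   3.1] ang 84.3 rim depth 298 c [ 563.6 -229.1] size [116.8   3.3] ang 84.5 [[ 557. -287.]
 [ 560. -287.]
 [ 571. -171.]
 [ 568. -171.]]
312.28477483917084 170.1553967119371 6995 c [ 604.4 -227.5] size [107.7  72.4] ang 84.7 rim depth 188 c [ 609.3 -175.4] size [ 2.9 72.5] ang 84.4 [[ 563. -278.]
 [ 635. -284.]
 [ 645. -177.]
 [ 573. -171.]]
349.5584415584416 178.017316017316 231 c [ 642.7 -236.3] size [116.8   2.6] ang 84.4 rim depth 230 c [ 642.7 -236.7] size [117.5   2.7] ang 84.4 [[ 636. -294.]
 [ 638. -295.]
 [ 650. -178.]
 [ 647. -178.]]
118.44290349258858 220.61021693491952 15719 c [ 386.9 -284.1] size [184.2 125.7] ang 59.8 rim depth 1968 c [ 389.7 -283.8] size [165.4 114.8] ang 60.5 [[ 286. -332.]
 [ 395. -395.]
 [ 488. -236.]
 [ 379. -173.]]
```

View pics/w1.png

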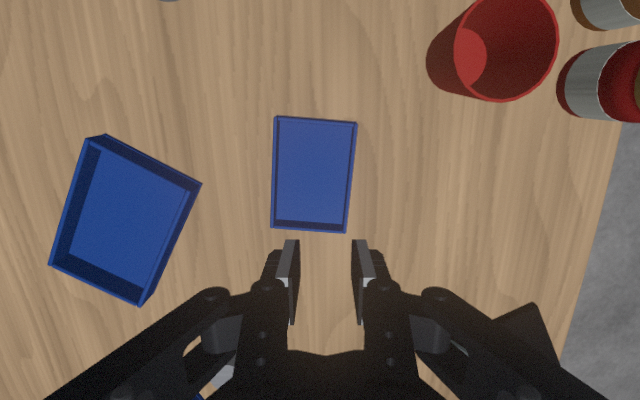

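The wrist picture shows the small tray at (312,170), with rim edges at 564/643 mm in x. Its centre is (603,-233) mm and its long axis is at 84.4°; the rim spacing of 79.4 mm fits the 80 mm expected. The red cup is at (510,50) and the larger tray at (120,220). I'll descend into the tray.

Call:
apply_moves(rows=[{"xyz": [13,-7,30],"turn": [0,0,0.041],"grip": 0.3},{"xyz": [26,-13,65],"turn": [0,0,0.082],"grip": 0.3},{"xyz": [26,-13,105],"turn": [0,0,0.082],"grip": 0.3},{"xyz": [26,-13,140],"turn": [0,0,0.082],"grip": 0.3},{"xyz": [26,-13,156],"turn": [0,0,0.082],"grip": 0.3},{"xyz": [26,-13,156],"turn": [0,0,0.082],"grip": 0.3},{"xyz": [26,-13,156],"turn": [0,0,0.082],"grip": 0.3}])

```text
clock: 2.47
tcp_pos: [0.6048, -0.203, 0.0451]
orientation: [-0.001, 0.741, 0.671, -0.001]
wrist_force: [0.3, -0.2, 0.2]
finger_gap: 0.0255
grip_force: 0.0
```

```bash
python3 - <<'E'
from h import *
c=cam('wrist'); cv2.imwrite('pics/w2.png',c['color']); print(env.get_state()['tcp_pos'],env.get_state()['orientation'])
P=cloud(c);Z=P[...,2]; V=c['V']; print((-V[:3,:3].T@V[:3,3]).round(3))
for m in comps((Z>.05)&(Z<.068)&(c['z_map']>0)&(P[...,1]>-.08)&(P[...,1]<.08)&(P[...,0]>.4)&(P[...,0]<.7),80):
    t=m&(Z>.056); 
    if t.sum()<50: continue
    r=cv2.minEnclosingCircle((P[t][:,:2]*1000).astype(np.float32)); v,u=np.nonzero(t); print(t.sum(),u.mean(),v.mean(),np.round(r[0],1),r[1],Z[t].mean())
E
```

```text
[ 0.60641995 -0.20346659  0.04668726] [6.69152753e-04 7.41138687e-01 6.71351611e-01 1.16034177e-04]
[ 0.612 -0.125  0.187]
```

View pics/w2.png

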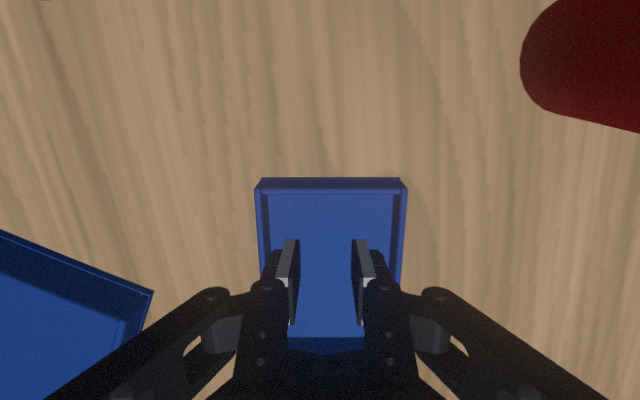

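The picture shows the fingers at (290,280) and (362,280), centred inside the tray rim (258 to 405). I'll go down and widen the fingers a little, staying clear of the walls.

Call:
apply_moves(rows=[{"xyz": [0,0,20],"turn": [0,0,0],"grip": 0.3},{"xyz": [0,0,34],"turn": [0,0,0],"grip": 0.3},{"xyz": [0,0,34],"turn": [0,0,0],"grip": 0.3},{"xyz": [0,0,34],"turn": [0,0,0],"grip": 0.45},{"xyz": [0,0,34],"turn": [0,0,0],"grip": 0.45},{"xyz": [0,0,34],"turn": [0,0,0],"grip": 0.45}], force=20)

```text
clock: 3.02
tcp_pos: [0.608, -0.2027, 0.0134]
orientation: [0.002, 0.74, 0.672, 0.001]
wrist_force: [-0.3, 0.3, 0.6]
finger_gap: 0.0386
grip_force: 0.0
```

```bash
cat > t.py <<'E'
from h import *
def traypose(c,near):
    P=cloud(c);Z=P[...,2]; b=blue(c)&(Z>.018)&(Z<.03)&(np.hypot(P[...,0]-near[0],P[...,1]-near[1])<.1)
    m=max(comps(b,20),key=lambda m:m.sum()); return b.sum(),rect(P[b])
def lids(c):
    P=cloud(c);Z=P[...,2]; h=cv2.cvtColor(c['color'],cv2.COLOR_BGR2HSV)
    br=(h[...,0]>12)&(h[...,0]<27)&(h[...,1]>140)&(abs(Z-.0605)<.006)&(P[...,0]>.4)&(P[...,0]<.72)&(abs(P[...,1])<.1)
    for m in comps(br,40):
        v,u=np.nonzero(m); hull=cv2.convexHull((toplane(c,np.c_[u,v],.060)[:,:2]*1000).astype(np.float32)); 
        e=cv2.fitEllipse(hull); mc=cv2.minEnclosingCircle(hull); print('lid',m.sum(),np.round(e[0],1),np.round(e[1],1),'mec',np.round(mc[0],1),round(mc[1],1),'z',Z[m].mean().round(4))
if __name__=='__main__':
    for n in ['scene','side']: c=cam(n); print(n); lids(c); print(traypose(c,(.603,-.233)))
    s=env.get_state(); print(s['tcp_pos'],s['wrist_force'])
E
python3 t.py
```

```text
scene
lid 180 [478.4 -27.3] [65.6 74.6] mec [478.2 -28.1] 36.9 z 0.0585
lid 228 [637.7  -6.9] [65.5 72.7] mec [637.7  -7.8] 36.1 z 0.0584Traceback (most recent call last):
  File "t.py", line 12, in <module>
    for n in ['scene','side']: c=cam(n); print(n); lids(c); print(traypose(c,(.603,-.233)))
                                                                  ~~~~~~~~^^^^^^^^^^^^^^^^
  File "t.py", line 4, in traypose
    m=max(comps(b,20),key=lambda m:m.sum()); return b.sum(),rect(P[b])
ValueError: max() iterable argument is empty
```

```bash
sed -i '/m=max/s/m=max.*; return/return/' t.py; python3 t.py
```

```text
scene
lid 180 [477.3 -27. ] [66.1 71.5] mec [477.6 -26.9] 36.0 z 0.0586
lid 228 [637.3  -6.8] [65.9 71.4] mec [637.7  -7.8] 36.1 z 0.0585
(np.int64(39), ((641.4105224609375, -223.69488525390625), (51.13934326171875, 121.42516326904297), 20.99294090270996))
side
lid 254 [471.3 -14.5] [65.9 69.4] mec [472.1 -14.6] 35.7 z 0.0579
lid 256 [630.7   5.5] [64.2 70.3] mec [629.5   4.8] 35.7 z 0.0578
(np.int64(80), ((602.92578125, -227.96670532226562), (122.09974670410156, 78.9155044555664), 82.73494720458984))
[ 0.60733429 -0.20214888  0.01243272] [ 0.38805098 -0.04866737  0.231313  ]
```

Call:
apply_moves(rows=[{"xyz": [6,0,0],"turn": [0,0,0],"grip": 0.45},{"xyz": [11,0,0],"turn": [0,0,0],"grip": 0.45},{"xyz": [14,0,0],"turn": [0,0,0],"grip": 0.45},{"xyz": [17,0,0],"turn": [0,0,0],"grip": 0.45},{"xyz": [23,-2,0],"turn": [0,0,-0.015],"grip": 0.45},{"xyz": [29,-5,0],"turn": [0,0,-0.03],"grip": 0.45},{"xyz": [35,-8,0],"turn": [0,0,-0.05],"grip": 0.45},{"xyz": [41,-11,0],"turn": [0,0,-0.07],"grip": 0.45},{"xyz": [47,-15,0],"turn": [0,0,-0.09],"grip": 0.45},{"xyz": [53,-19,0],"turn": [0,0,-0.11],"grip": 0.45},{"xyz": [53,-19,0],"turn": [0,0,-0.11],"grip": 0.45}])

```text
clock: 4.08
tcp_pos: [0.5915, -0.1453, 0.0111]
orientation: [-0.001, 0.701, 0.713, -0.0]
wrist_force: [-0.5, -0.5, 0.1]
finger_gap: 0.0384
grip_force: 0.0
```

```bash
cat > w.py <<'E'
from h import *
import sys
def wrist(name=None):
    c=cam('wrist'); s=env.get_state(); P=cloud(c);Z=P[...,2]; tc=s['tcp_pos']; q=s['orientation']
    psi=2*np.degrees(np.arctan2(q[2],q[1])); psi=(psi+180)%360-180
    if name: cv2.imwrite(name,c['color'])
    b=blue(c)&(Z>.0205)&(Z<.027)&(np.hypot(P[...,0]-tc[0],P[...,1]-tc[1])<.13)
    a=np.radians(psi); ex=np.array([np.sin(a),-np.cos(a)]); ey=np.array([np.cos(a),np.sin(a)])
    d=(P[...,:2]-tc[:2])*1000; X=d@ex; Y=d@ey   # X tool y, Y tool x
    print('tcp',(tc*1000).round(1),'psi %.1f'%psi,'F',s['wrist_force'].round(1))
    out={}
    for nm,m in [('L',b&(X<-25)&(Y<48)),('R',b&(X>25)&(Y<48)),('F',b&(Y>40)&(abs(X)<33))] if 0 else [('L',b&(X<-30)&(Y<5)),('R',b&(X>30)&(Y<5)),('F',b&(Y>6)&(abs(X)<28))]:
        if m.sum()<15: print(nm,'none'); continue
        l=cv2.fitLine(np.c_[X[m],Y[m]].astype(np.float32),cv2.DIST_HUBER,0,.01,.01).ravel()
        print(nm,m.sum(),'at tool(y,x) %.1f %.1f'%(l[2],l[3]),'angle %.1f'%np.degrees(np.arctan2(l[1],l[0])), 'width',(np.ptp(X[m]) if nm!='F' else np.ptp(Y[m])).round(1))
    h=cv2.cvtColor(c['color'],cv2.COLOR_BGR2HSV)
    for m in comps((abs(Z-.060)<.004)&(c['z_map']>0)&(np.abs(P[...,1]+.01)<.08)&(P[...,0]>.4)&(P[...,0]<.72)&(h[...,1]>100),100):
        p=(P[m][:,:2]*1000).astype(np.float32); r=cv2.minEnclosingCircle(p); print('lid',m.sum(),np.round(r[0],1),round(r[1],1),np.ptp(p,0))
wrist(sys.argv[1] if len(sys.argv)>1 else None)
E
python3 w.py pics/w3.png
```

```text
tcp [ 591.8 -145.9   11.1] psi 90.9 F [ 0.7  0.5 -0.3]
L 104 at tool(y,x) -39.8 0.7 angle 83.6 width 3.4
R 147 at tool(y,x) 39.5 -0.3 angle -87.0 width 4.0
F 848 at tool(y,x) -0.1 15.2 angle 0.1 width 4.5
```

View pics/w3.png

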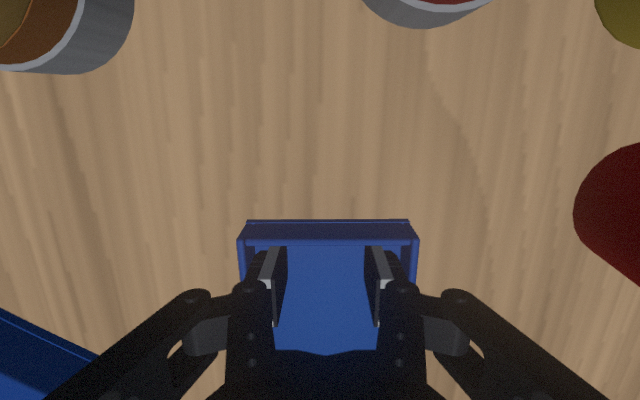

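The picture shows the front wall at (328,230), square to the fingers and centred on them to within 0.1 mm. The jar holders are coming into view at (70,50) and (430,15). I'll carry on turning and pushing.

Call:
apply_moves(rows=[{"xyz": [6,-3,0],"turn": [0,0,-0.02],"grip": 0.45},{"xyz": [12,-6,0],"turn": [0,0,-0.04],"grip": 0.45},{"xyz": [18,-9,0],"turn": [0,0,-0.06],"grip": 0.45},{"xyz": [24,-12,0],"turn": [0,0,-0.08],"grip": 0.45},{"xyz": [30,-15,0],"turn": [0,0,-0.1],"grip": 0.45},{"xyz": [36,-18,0],"turn": [0,0,-0.108],"grip": 0.45},{"xyz": [42,-20,0],"turn": [0,0,-0.108],"grip": 0.45},{"xyz": [48,-23,0],"turn": [0,0,-0.108],"grip": 0.45},{"xyz": [54,-26,0],"turn": [0,0,-0.108],"grip": 0.45},{"xyz": [59,-28,0],"turn": [0,0,-0.108],"grip": 0.45},{"xyz": [59,-28,0],"turn": [0,0,-0.108],"grip": 0.45}])

```text
clock: 5.05
tcp_pos: [0.5631, -0.0873, 0.0112]
orientation: [-0.001, 0.662, 0.749, -0.0]
wrist_force: [0.1, 0.1, -0.2]
finger_gap: 0.0381
grip_force: 0.0
```

```bash
python3 w.py pics/w4.png; python3 - <<'E'
from h import *
c=cam('wrist');P=cloud(c);Z=P[...,2]
# holder tops at z .03
b=(abs(Z-.03)<.0025)&(abs(P[...,1]+.01)<.07)&(P[...,0]>.42)&(P[...,0]<.70)&~blue(c)
for m in comps(b,60):
    p=(P[m][:,:2]*1000).astype(np.float32); A=np.c_[2*p,np.ones(len(p))]; print(m.sum(),p.min(0).round(),p.max(0).round(),'bgr',c['color'][m].mean(0).round(), np.round(cv2.minEnclosingCircle(p)[0],1),round(cv2.minEnclosingCircle(p)[1],1))
E
```

```text
tcp [563.5 -87.8  11.2] psi 97.0 F [0.2 0.7 0.1]
L 100 at tool(y,x) -39.7 2.1 angle 82.3 width 3.2
R 142 at tool(y,x) 39.5 -0.3 angle -88.6 width 3.7
F 841 at tool(y,x) -0.4 15.2 angle -0.2 width 4.2
lid 28753 [470.3 -22.7] 34.0 [53.615997 64.47442 ]
lid 30698 [628.7  -3.9] 34.2 [60.784546 63.56418 ]
2440 [466. -58.] [506.  13.] bgr [118. 118. 121.] [472.6 -22. ] 35.9
2255 [594. -38.] [629.  31.] bgr [120. 118. 124.] [624.3  -3.4] 35.0
95 [536. -80.] [543. -78.] bgr [69. 64. 66.] [539.1 -79.6] 3.4
112 [580. -80.] [587. -72.] bgr [65. 58. 60.] [583.9 -76. ] 4.5
64 [589. -77.] [594. -76.] bgr [45. 40. 44.] [591.6 -76.5] 2.4
```

View pics/w4.png

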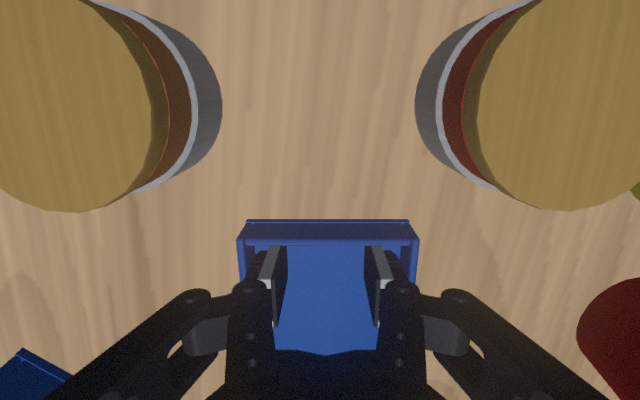

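```bash
python3 - <<'E'
from h import *
from scipy.optimize import least_squares
c=cam('wrist');P=cloud(c);Z=P[...,2]; s=env.get_state(); t=s['tcp_pos'][:2]*1000
C=[]
b=(abs(Z-.03)<.0025)&(abs(P[...,1]+.01)<.07)&(P[...,0]>.42)&(P[...,0]<.70)&~blue(c)
for m in comps(b,1000):
    v,u=np.nonzero(m); p=toplane(c,np.c_[u,v],.03)[:,:2]*1000
    c0=p.mean(0)+([-30,0] if p[:,0].mean()<550 else [30,0])
    h=cv2.convexHull(p.astype(np.float32))[:,0]; 
    far=np.linalg.norm(h-c0,axis=1); inner=h[(np.abs(h[:,1]-c0[1])<28)&((h[:,0]-c0[0])*(550-c0[0])>0)]
    inner=inner[np.linalg.norm(inner-c0,axis=1)>25]
    r=least_squares(lambda x:np.linalg.norm(inner-x,axis=1)-36,c0,loss='soft_l1'); C.append(r.x); print(len(inner),r.x.round(1),np.abs(r.fun).max().round(2))
C=np.array(C); C=C[np.argsort(C[:,0])]; mid=C.mean(0); d=C[1]-C[0]; L=np.linalg.norm(d); ex=d/L; ey=np.array([-ex[1],ex[0]])
print('sep',L,'mid',mid,'passage ang',np.degrees(np.arctan2(ey[1],ey[0])))
print('tcp in jars frame',(t-mid)@ex,(t-mid)@ey)
E
```

```text
33 [470.2 -22.5] 0.4
28 [629.4  -2.4] 0.33
sep 160.4477116382315 mid [549.76217773 -12.44947427] passage ang 97.1629341543575
tcp in jars frame 4.615396882509064 -77.19745128856934
```

The picture shows the holder inner edges at (222,100) and (415,105) and the tray front at (328,230), so the tray is about 4.4 mm too far to +x. I'll correct that before the gap.

Call:
apply_moves(rows=[{"xyz": [3,-1,0],"turn": [0,0,-0.003],"grip": 0.45},{"xyz": [7,-2,0],"turn": [0,0,-0.003],"grip": 0.45},{"xyz": [11,-3,0],"turn": [0,0,-0.003],"grip": 0.45},{"xyz": [15,-4.5,0],"turn": [0,0,-0.003],"grip": 0.45},{"xyz": [20,-4.5,0],"turn": [0,0,-0.003],"grip": 0.45},{"xyz": [20,-4.5,0],"turn": [0,0,-0.003],"grip": 0.45}])

```text
clock: 5.7
tcp_pos: [0.5566, -0.0683, 0.0113]
orientation: [-0.0, 0.661, 0.75, 0.0]
wrist_force: [-0.1, -0.4, -0.1]
finger_gap: 0.0385
grip_force: 0.0
```

```bash
python3 w.py; python3 - <<'E'
from h import *
c=cam('wrist');cv2.imwrite('pics/w5.png',c['color']);P=cloud(c);Z=P[...,2];s=env.get_state();t=s['tcp_pos'][:2]*1000
b=blue(c)&(abs(Z-.024)<.003)&(np.hypot(P[...,0]-t[0]/1e3,P[...,1]-t[1]/1e3)<.09)
mid=np.array([549.8,-12.4]);a=np.radians(7.16);ex=np.array([np.cos(a),np.sin(a)]);ey=np.array([-ex[1],ex[0]])
p=P[b][:,:2]*1000-mid; X=p@ex; f=(p@ey)>np.percentile(p@ey,98)-30; print('rim lateral range',np.percentile(X,[.5,99.5]),'front',np.percentile(p@ey,99.5))
b=(abs(Z-.03)<.0025)&~blue(c); q=P[b][:,:2]*1000-mid; X=q@ex;Y=q@ey; k=abs(Y)<6
print('holder edges',X[k&(X<-20)&(X>-60)].max(),X[k&(X>20)&(X<60)].min())
E
```

```text
tcp [556.7 -68.5  11.2] psi 97.2 F [-0.1  0.9  0. ]
L 108 at tool(y,x) -40.0 0.2 angle 84.9 width 3.1
R 144 at tool(y,x) 39.5 -0.3 angle -88.1 width 3.8
F 765 at tool(y,x) -0.0 14.8 angle -0.3 width 4.1
lid 30585 [469.8 -23. ] 34.5 [61.93463 67.96777]
lid 28005 [629.6  -2.6] 34.3 [63.14978 67.16723]
rim lateral range [-41.37855351  41.02183198] front -39.98320347835258
holder edges -44.970607677592106 44.451652780888324
```

The tray is centred: its rim runs -41.4 to +41.0 mm against holder edges at -45.0 and +44.5 mm. I'll push straight through.

Call:
apply_moves(rows=[{"xyz": [6,0,0],"turn": [0,0,0],"grip": 0.45},{"xyz": [12,0,0],"turn": [0,0,0],"grip": 0.45},{"xyz": [18,0,0],"turn": [0,0,0],"grip": 0.45},{"xyz": [24,0,0],"turn": [0,0,0],"grip": 0.45},{"xyz": [30,0,0],"turn": [0,0,0],"grip": 0.45},{"xyz": [36,0,0],"turn": [0,0,0],"grip": 0.45},{"xyz": [42,0,0],"turn": [0,0,0],"grip": 0.45},{"xyz": [48,0,0],"turn": [0,0,0],"grip": 0.45},{"xyz": [54,0,0],"turn": [0,0,0],"grip": 0.45},{"xyz": [60,0,0],"turn": [0,0,0],"grip": 0.45},{"xyz": [66,0,0],"turn": [0,0,0],"grip": 0.45},{"xyz": [70,0,0],"turn": [0,0,0],"grip": 0.45}])

```text
clock: 6.8
tcp_pos: [0.5496, -0.0003, 0.0129]
orientation: [0.002, 0.662, 0.75, 0.0]
wrist_force: [-1.0, -5.7, 6.9]
finger_gap: 0.0381
grip_force: 1.3
```

```bash
python3 w.py
```

```text
tcp [549.5   0.7  12.8] psi 97.2 F [-0.9 -0.6  8.4]
L 176 at tool(y,x) -40.2 -0.7 angle 85.7 width 3.9
R 195 at tool(y,x) 39.1 -1.4 angle -86.1 width 4.2
F 773 at tool(y,x) -0.0 13.3 angle -0.4 width 4.0
lid 10071 [629.6   1.4] 36.3 [65.85785  51.000465]
lid 10292 [466.5 -19.7] 34.8 [57.76364  58.127197]
```

The tray is in the gap, but there is an upward force of about 8 N on the tool, so I'll look at what it touches.

```bash
python3 - <<'E'
from h import *
c=cam('side'); cv2.imwrite('pics/s2.png',cv2.resize(c['color'][150:250,260:400],None,fx=5.5,fy=5.5,interpolation=cv2.INTER_CUBIC))
s=env.get_state();print(s['tcp_pos'],s['wrist_force'],s['ft_torque'],s['finger_gap'])
E
```

```text
[0.54944358 0.00074929 0.01276299] [-0.87668498 -0.19255997  8.06387744] [-0.09788488  0.01030432 -0.06762155] 0.0381141040292702
```

View pics/s2.png

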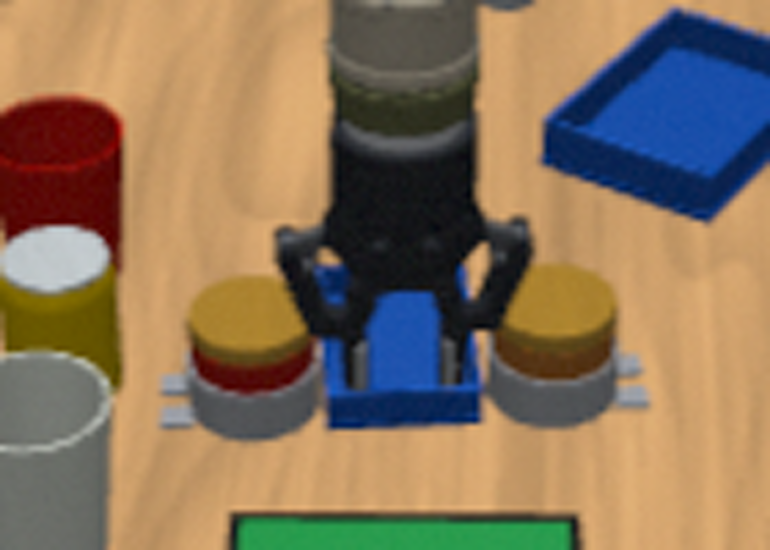

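The picture shows the gripper's outer links at crop (320,310) and (490,310) resting on the inner edges of the brass lids (250,320) and (555,310). The tray at (400,350) is clear of both jars. I'll back off the wall slightly, rise a little and narrow the fingers, which pulls the links inward.

Call:
apply_moves(rows=[{"xyz": [-2,0,0],"turn": [0,0,0],"grip": 0.45},{"xyz": [-3,0,-4],"turn": [0,0,0],"grip": 0.3},{"xyz": [-3,0,-4],"turn": [0,0,0],"grip": 0.15},{"xyz": [-3,0,-4],"turn": [0,0,0],"grip": 0.15},{"xyz": [-3,0,-4],"turn": [0,0,0],"grip": 0.15},{"xyz": [-3,0,-4],"turn": [0,0,0],"grip": 0.15}])

```text
clock: 7.4
tcp_pos: [0.5483, -0.0027, 0.0149]
orientation: [-0.0, 0.662, 0.75, -0.0]
wrist_force: [-0.4, 0.2, 0.2]
finger_gap: 0.0125
grip_force: 0.0
```

```bash
python3 w.py
```

```text
tcp [548.4  -2.7  14.9] psi 97.2 F [ 0.8 -0.1 -0.2]
L 310 at tool(y,x) -38.2 -4.8 angle -88.7 width 4.2
R 272 at tool(y,x) 40.2 -2.9 angle 87.7 width 4.4
F 846 at tool(y,x) 0.0 17.5 angle -0.1 width 13.4
lid 12317 [467.1 -19.5] 34.7 [63.465088 59.558273]
lid 12623 [630.1  -1.4] 34.7 [67.57898  54.423466]
lid 142 [533.2   7.9] 4.8 [9.640259  3.2653413]
lid 260 [560.6   6.1] 8.7 [11.743774 15.467341]
```

Call:
apply_moves(rows=[{"xyz": [3,0,0],"turn": [0,0,0],"grip": 0.15},{"xyz": [8,0,0],"turn": [0,0,0],"grip": 0.15},{"xyz": [14,0,0],"turn": [0,0,0],"grip": 0.15},{"xyz": [20,0,0],"turn": [0,0,0],"grip": 0.15},{"xyz": [26,0,0],"turn": [0,0,0],"grip": 0.15},{"xyz": [32,0,0],"turn": [0,0,0],"grip": 0.15},{"xyz": [38,0,0],"turn": [0,0,0],"grip": 0.15},{"xyz": [44,0,0],"turn": [0,0,0],"grip": 0.15},{"xyz": [50,0,0],"turn": [0,0,0],"grip": 0.15},{"xyz": [55,0,0],"turn": [0,0,0],"grip": 0.15},{"xyz": [55,0,0],"turn": [0,0,0],"grip": 0.15}])

```text
clock: 8.37
tcp_pos: [0.5416, 0.0529, 0.0153]
orientation: [-0.0, 0.661, 0.75, 0.0]
wrist_force: [0.4, -0.1, 0.2]
finger_gap: 0.0128
grip_force: 0.0
```

```bash
python3 w.py
```

```text
tcp [541.8  52.4  15.3] psi 97.2 F [ 0.8 -0.2  0.5]
L 235 at tool(y,x) -38.7 -3.8 angle -88.0 width 3.4
R 203 at tool(y,x) 40.2 -2.8 angle 88.8 width 3.8
F 880 at tool(y,x) 0.3 15.3 angle -0.1 width 9.2
lid 119 [549.6  59.1] 8.8 [ 3.0489502 17.542854 ]
```

Call:
apply_moves(rows=[{"xyz": [6,0,0],"turn": [0,0,0],"grip": 0.15},{"xyz": [13,0,0],"turn": [0,0,0],"grip": 0.15},{"xyz": [20,0,0],"turn": [0,0,0],"grip": 0.15},{"xyz": [27,0,0],"turn": [0,0,0],"grip": 0.15},{"xyz": [34,0,0],"turn": [0,0,0],"grip": 0.15},{"xyz": [41,0,0],"turn": [0,0,0],"grip": 0.15},{"xyz": [48,0,0],"turn": [0,0,0],"grip": 0.15},{"xyz": [55,0,0],"turn": [0,0,0],"grip": 0.15},{"xyz": [62,0,0],"turn": [0,0,0],"grip": 0.15},{"xyz": [69,0,0],"turn": [0,0,0],"grip": 0.15},{"xyz": [76,0,0],"turn": [0,0,0],"grip": 0.15},{"xyz": [80,0,0],"turn": [0,0,0],"grip": 0.15}])

```text
clock: 9.42
tcp_pos: [0.5318, 0.132, 0.0153]
orientation: [0.0, 0.661, 0.75, 0.0]
wrist_force: [0.6, -1.4, 1.8]
finger_gap: 0.0124
grip_force: 1.1
```

Call:
apply_moves(rows=[{"xyz": [6,0,0],"turn": [0,0,0],"grip": 0.15},{"xyz": [13,0,0],"turn": [0,0,0],"grip": 0.15},{"xyz": [20,1,0],"turn": [0,0,0.01],"grip": 0.15},{"xyz": [27,2,0],"turn": [0,0,0.02],"grip": 0.15},{"xyz": [34,3,0],"turn": [0,0,0.03],"grip": 0.15},{"xyz": [41,4,0],"turn": [0,0,0.04],"grip": 0.15},{"xyz": [48,5,0],"turn": [0,0,0.05],"grip": 0.15},{"xyz": [55,6,0],"turn": [0,0,0.06],"grip": 0.15},{"xyz": [62,7,0],"turn": [0,0,0.07],"grip": 0.15},{"xyz": [69,8,0],"turn": [0,0,0.08],"grip": 0.15},{"xyz": [76,9,0],"turn": [0,0,0.08],"grip": 0.15},{"xyz": [80,9,0],"turn": [0,0,0.08],"grip": 0.15}])

```text
clock: 10.42
tcp_pos: [0.5309, 0.2127, 0.0152]
orientation: [-0.0, 0.691, 0.723, 0.0]
wrist_force: [0.0, -1.9, 1.7]
finger_gap: 0.0125
grip_force: 1.2
```

```bash
python3 w.py; cat > m.py <<'E'
from h import *
c=cam('wrist');P=cloud(c);h=cv2.cvtColor(c['color'],cv2.COLOR_BGR2HSV)
for n in ['side','scene']:
    c=cam(n);cv2.imwrite('pics/fin_%s.png'%n,c['color']);P=cloud(c);h=cv2.cvtColor(c['color'],cv2.COLOR_BGR2HSV)
    g=(h[...,0]>50)&(h[...,0]<75)&(h[...,1]>150)&(P[...,2]<.015)&(P[...,1]<.33); v,u=np.nonzero(max(comps(g,100),key=lambda m:m.sum()))
    allg=np.nonzero(g); print(n,'mat',ab(rect(toplane(c,np.c_[allg[1],allg[0]],.001))))
    for m in comps(blue(c)&(P[...,1]>0.05)&(P[...,1]<.4)&(P[...,0]<.7)&(P[...,0]>.4),30):
        v,u=np.nonzero(m); print('blue',m.sum(),ab(rect(toplane(c,np.c_[u,v],.024))))
E
python3 m.py
```

```text
tcp [530.7 213.2  15.1] psi 92.6 F [-0.6  0.4  0.2]
L 297 at tool(y,x) -38.6 -6.8 angle -87.9 width 3.9
R 259 at tool(y,x) 39.8 -3.6 angle 87.0 width 4.1
F 1070 at tool(y,x) 0.3 14.2 angle -0.2 width 10.1
side mat c [539.2 200.5] size [170.  207.9] ang 2.6
blue 38 c [567.  145.6] size [ 8.9 40.9] ang 37.8
blue 36 c [505.1 144.7] size [35.9 11. ] ang 58.4
blue 518 c [533.7 202.4] size [80.2 97.1] ang 3.4
scene mat c [541.  194.7] size [159.6 200. ] ang 2.1
blue 294 c [540.5 163.6] size [ 79.8 117.1] ang 2.4
```

Call:
apply_moves(rows=[{"xyz": [5,0,0],"turn": [0,0,0],"grip": 0.15},{"xyz": [11,0,0],"turn": [0,0,0],"grip": 0.15},{"xyz": [17,0,0],"turn": [0,0,0],"grip": 0.15},{"xyz": [22,0,0],"turn": [0,0,0],"grip": 0.15},{"xyz": [25,0,0],"turn": [0,0,0],"grip": 0.15},{"xyz": [25,0,0],"turn": [0,0,0],"grip": 0.15},{"xyz": [18,0,0],"turn": [0,0,0],"grip": 0.15},{"xyz": [15,0,0],"turn": [0,0,0],"grip": 0.15},{"xyz": [15,0,-25],"turn": [0,0,0],"grip": 0.15},{"xyz": [15,0,-60],"turn": [0,0,0],"grip": 0.15},{"xyz": [15,0,-100],"turn": [0,0,0],"grip": 0.15},{"xyz": [15,0,-140],"turn": [0,0,0],"grip": 0.15}])

```text
clock: 11.62
tcp_pos: [0.5294, 0.2256, 0.1563]
orientation: [-0.0, 0.691, 0.723, -0.001]
wrist_force: [0.7, -0.2, 0.5]
finger_gap: 0.013
grip_force: 0.0
```

Call:
apply_moves(rows=[{"xyz": [-10,0,-30],"turn": [0,0,0],"grip": 0.15},{"xyz": [-30,0,-60],"turn": [0,0,0],"grip": 0.15},{"xyz": [-60,0,-60],"turn": [0,0,0],"grip": 0.15},{"xyz": [-60,0,-60],"turn": [0,0,0],"grip": 0.15}])

```text
clock: 11.95
tcp_pos: [0.5346, 0.1629, 0.2181]
orientation: [0.002, 0.692, 0.721, 0.001]
wrist_force: [0.1, -0.7, -1.0]
finger_gap: 0.0129
grip_force: 0.0
```

```bash
python3 m.py; python3 - <<'E'
from h import *
c=cam('wrist');h=cv2.cvtColor(c['color'],cv2.COLOR_BGR2HSV);b=blue(c)
g=(h[...,0]>50)&(h[...,0]<75)&(h[...,1]>120); v,u=np.nonzero(max(comps(g,100),key=lambda m:m.sum())); print('wrist mat',ab(rect(toplane(c,np.c_[u,v],.001))))
for m in comps(b,300):
    v,u=np.nonzero(m); print(m.sum(),ab(rect(toplane(c,np.c_[u,v],.024))))
E
```

```text
side mat c [539.3 200.2] size [169.9 208.6] ang 2.5
blue 1114 c [533.6 208.5] size [ 79.9 133.3] ang 3.4
scene mat c [541.1 194.4] size [158.4 200.5] ang 2.5
blue 328 c [539.2 189.1] size [ 81.8 119.1] ang 1.9
wrist mat c [539.9 209.3] size [163.  144.1] ang 88.6
8634 c [532.2 194.2] size [ 82.7 116.8] ang 2.4
```

View pics/fin_side.png

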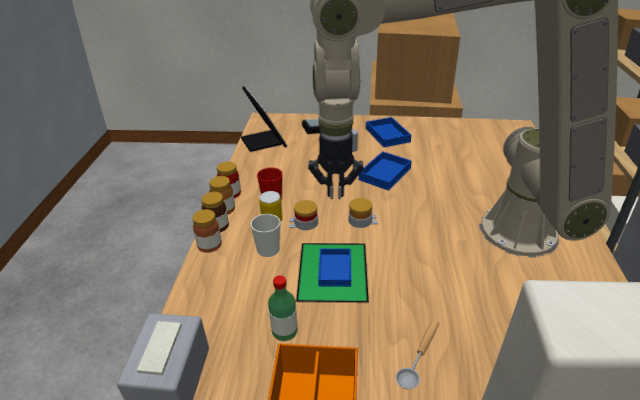

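The tray lies at (335,267), wholly inside the mat (300–368, 243–300). The arm is clear, and the cups, tin, bottle and spoon look unmoved; the arm hides the shaker in this view, but the tool passed well above it. I'll hand it in.

```bash
python3 -c "
from workcell import ticket; print(ticket.hand_in())"
```

```text
the job is handed in; nothing more can be done
None
```

The job is handed in: the smallest blue tray was pushed through the gap with the fingertips and lies wholly on the green mat, though in the gap the gripper's links briefly pressed on the jar lids at about 8 N (limit 40 N).

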